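# Rake salvaged transformers into one even layer on a sprung drying bed

### The arm

A 7-joint arm with a two-finger parallel gripper is mounted at the origin on the work surface. World frame = base frame: x ahead of the robot, y to its left, z up, the work surface at z = 0. Lengths are in mm, angles in rad, forces in N, time in s.
With the tool pointing down it reaches from about 400 to 875 mm from the base axis. Payload 4.4 kg.
Tool frame: the origin (TCP) lies midway between the tips of the shut fingers; the grasp point (between the pads) lies 19 mm behind it; x points along the fingers, y is the direction in which the jaws open and shut, and the axes are right-handed (so a half turn about x gives the same grasp; the last joint's range is limited). The gripper opens to 85 mm and grips with 20 to 120 N. Pads are 22 mm wide; open, the fingers measure 114 mm over their backs; the gripper's body (76 mm by 85 mm) begins 54 mm behind the grasp point. The pads swing forward as they close: fully open they stand 13 mm farther back than shut.
Start: joints at [1.067, 0.628, 0.038, 1.517, -0.027, 0.996, -0.02], TCP at [275.594, -588.698, 231.313] pointing down, gripper open.
Joint ranges: [-3.06, 3.06], [-0.37, 2.12], [-1.25, 1.32], [0.18, 2.47], [-1.1, 4.24], [0.23, 1.98], [-2.94, 2.94]. Speed limits (rad/s): [2.57, 2.57, 3.14, 3.14, 3.14, 3.14, 3.14].

### API

Orientations are given as a rotation vector (axis times angle).
In Python, from plant import bot gives the robot as it stands.
- The arm moves only by the shell command python3 -m inch 'ROWS' [FORCE]. ROWS is JSON, a list that holds one entry, the list of rows, each a list of 7 numbers: the shift along the world's x, y, z in m, then the turn, a rotation vector about the world's x, y, z in degrees, then the opening, from 0 (shut) to 1 (fully open). A call has 1 to 12 rows; each row is the pose to reach, as a shift and turn from the pose measured when the call began; what a row does not reach only later rows make up. A row lasts 1/10 s, in which the tool goes at most 50 mm and 8.59 degrees, less where a joint would pass 70% of its speed; a pose out of reach is approached as far as the arm can. A call with a gripper value outside its range is refused whole. The fingers move at their own pace and stop on an object; FORCE is the grip in N (left out, the last holds). Time passes only in rows, so rows that repeat a pose let the fingers close. It gives the time, the measured TCP pose, the force and the opening at its end, in the units of the state.
- bot.get_obs(): the state, without advancing time (a new reading comes with each control period).
- bot.snapshot(name): name is "side" or "top"; returns (picture, depth): 480x640x3 uint8, red, green, blue; 480x640 float32, mm along the optical axis (not along the pixel's ray), 0 where there is no reading.
- bot.camera_info(name): a dict with "camera_matrix" (3x3 intrinsics, pixels), "world_from_camera" (4x4, takes a point from camera to world coordinates). Camera axes: x right, y down, z forward; pixel columns grow to the right and rows downward; lengths in mm; the calibration is good to about 2 mm. A picture is of the moment at which its call begins. camera_info takes no time and is no camera call.
- bot.sign_off(): hands the job in, once; it reports no verdict.
Trained networks look in the newest picture that a camera, given by its name, has taken for a name from the list of things; names that differ only in an ending like _2 or _b are one class to them, and where a whole thing is asked for, a point or a joint stands for the part that bears it (a point fixed in the world has none). Each returns a list of dicts, best first, with "conf" (0 to 1); they miss things now and then, are a little off and sometimes report something else, mostly with a low value. They report only what shows in the picture. A call takes as long as a camera call. They do not tell look-alikes from the thing itself.
- bot.find_in(camera, target): "box" ([centre column, centre row, width, height] in pixels, round what is visible of it).
- bot.masks_of(camera, target): "mask" (480x640 bool, what is visible of it) and "box" ([centre column, centre row, width, height] in pixels, round what is visible of it).
- bot.pinpoint(camera, target): "xy" ([column, row] in pixels: a listed point, or the origin of a listed thing).
The state is a dict: "t": time; "joint_pos": joint angles; "qd": joint speeds; "joint_efforts": joint torques, N m; "position": TCP position; "orientation": TCP orientation; "contact_force": force on the tool from outside, world axes, zero at the start; "torque": the same for the moment, N m; "opening": opening from 0.0 (shut) to 1.0 (fully open).
Only numpy, scipy, OpenCV 4.12 (cv2) and the standard library are available. Lean on these libraries where they do the work, as an engineer would, in place of code of your own. Each camera call takes 0.05 s, during which the arm holds its last target. There are 200 camera calls.

### The job

Take the rake off its block and use it to knock down and spread the heap of transformers on the drying bed: two lying flat in each of the bed's three marked thirds, none on top of another. To rake, let the tines down by feel until they rest lightly on the sprung deck, and never press hard on the bed; touch the transformers only with the rake and leave everything else on the bench alone. Then set the rake back as it was, tail on the block and tines on the bench, and let go.

Things in the scene. Friction and masses are not known exactly. Their poses are not given: they have to be found in the camera images.
- bed: Drying bed: open aluminium tray, inside 344 mm long (y) and 156 mm wide (x), walls 8 mm thick with the rim 85 mm above the bench; origin on the bench under its middle, z up. Two dark lines across its perforated steel deck, at y = +57 and -57 mm, mark three equal thirds; the heap starts in the +y third.
- bed_mid (a point): Point on the tray's frame in the middle of the bed, 55 mm above the bench (nominal deck height); axes as the bed's. The deck itself floats on springs, up and down only, about 1.2 N per mm; at rest it stands anywhere from about 6 mm above to 6 mm below this point, differently each time, so it has to be felt with the rake.
- rake_grip (a point): Best place to hold the rake: middle of its wooden handle's height and width (28 mm high, 22 mm wide, flat sided). Rake axes: x along the level handle towards the head, y along the head, z up. The handle runs from 110 mm behind this point to 67 mm ahead. Rake: 260 g, most of it in the head.
- rake_tips (a point): On the rake, bottom of the middle tine, same axes; 55 mm ahead of rake_grip (+x) and 76 mm below it. Head: bar 108 mm wide (y), 10 mm thick, underside 40 mm above the tips, with five tines 12 mm wide (y), 24 mm apart, 6 mm thick (x).
- rake_tail (a point): On the rake, underside of the handle near its rear end, 140 mm behind the tips (-x) and 62 mm above them; this part lies on the block.
- block_top (a point): Middle of the top of the fixed black rubber block, 50 (x) x 70 mm and 62 mm high, that carries the rake's tail. At the start the rake stands with its tines on the bench and its tail here, its head towards the block's +x. The block is left or right of the bed.
- meter: Fixed grey hand meter, 130 x 80 x 45 mm, on the other side of the bed from the block; origin under its middle. Bystander.
- amber: Small amber bottle, 40 mm diameter, 100 mm high, standing beyond the bed; origin under its middle. Bystander.
- spray: Spray can, 62 mm diameter, 130 mm high, standing beyond the bed; origin under its middle. Bystander.
- spool: Steel spool, 60 mm diameter, 50 mm high, on the robot's side of the bed; origin under its middle. Bystander.
- slab: Flat black phone-sized slab, 75 x 155 x 9 mm; origin under its middle. Bystander.
- driver: Screwdriver lying on the robot's side of the bed, 170 mm long. Bystander.
- core0_mid (a point): Centre of transformer 1 of six alike, 150 g: dark lamination plate 64 x 46 x 14 mm (x, y, z) with a copper coil 52 x 30 x 24 mm (x, y, z) bulging 5 mm from both broad faces. Lies flat on the coil, 24 mm high, either way up; z is across the broad faces. Two plates side by side leave a groove 16 mm wide, 5 mm deep between coils, where tines can catch.
- core1_mid (a point): Centre of transformer 2 of six alike, 150 g: dark lamination plate 64 x 46 x 14 mm (x, y, z) with a copper coil 52 x 30 x 24 mm (x, y, z) bulging 5 mm from both broad faces. Lies flat on the coil, 24 mm high, either way up; z is across the broad faces. Two plates side by side leave a groove 16 mm wide, 5 mm deep between coils, where tines can catch.
- core2_mid (a point): Centre of transformer 3 of six alike, 150 g: dark lamination plate 64 x 46 x 14 mm (x, y, z) with a copper coil 52 x 30 x 24 mm (x, y, z) bulging 5 mm from both broad faces. Lies flat on the coil, 24 mm high, either way up; z is across the broad faces. Two plates side by side leave a groove 16 mm wide, 5 mm deep between coils, where tines can catch.
- core3_mid (a point): Centre of transformer 4 of six alike, 150 g: dark lamination plate 64 x 46 x 14 mm (x, y, z) with a copper coil 52 x 30 x 24 mm (x, y, z) bulging 5 mm from both broad faces. Lies flat on the coil, 24 mm high, either way up; z is across the broad faces. Two plates side by side leave a groove 16 mm wide, 5 mm deep between coils, where tines can catch.
- core4_mid (a point): Centre of transformer 5 of six alike, 150 g: dark lamination plate 64 x 46 x 14 mm (x, y, z) with a copper coil 52 x 30 x 24 mm (x, y, z) bulging 5 mm from both broad faces. Lies flat on the coil, 24 mm high, either way up; z is across the broad faces. Two plates side by side leave a groove 16 mm wide, 5 mm deep between coils, where tines can catch.
- core5_mid (a point): Centre of transformer 6 of six alike, 150 g: dark lamination plate 64 x 46 x 14 mm (x, y, z) with a copper coil 52 x 30 x 24 mm (x, y, z) bulging 5 mm from both broad faces. Lies flat on the coil, 24 mm high, either way up; z is across the broad faces. Two plates side by side leave a groove 16 mm wide, 5 mm deep between coils, where tines can catch.
Not all that is in view belongs to the job. Leave any pink look-alike of the part that bears core3_mid alone.

How it is judged (in metres and radians):
On the way, in this order (a step that is already met when the one before it is completed fails the run):
1. the rake is lifted from its block (height (world z) of rake_tips above 0.06 m), for 0.1 s.
2. the tines rest lightly on the bed's deck (0.5 to 15 N) (contact force between rake and bed between 0.5 and 15 N), for 0.2 s.
At the end, for the whole second after the job is handed in: Two transformer centres in each third; all six flat on the deck (tilt under 0.15 rad, either way up), inside the walls, none stacked, at rest. Rake released, upright, at rest: tines on the bench, rake_tail within 35 mm of block_top across and at block height, both heights within 8 mm ((y of each of core0_mid, core1_mid in the frame of bed_mid above 0.0573333 m or y of each of core0_mid, core2_mid in the frame of bed_mid above 0.0573333 m or y of each of core0_mid, core3_mid in the frame of bed_mid above 0.0573333 m or y of each of core0_mid, core4_mid in the frame of bed_mid above 0.0573333 m or y of each of core0_mid, core5_mid in the frame of bed_mid above 0.0573333 m or y of each of core1_mid, core2_mid in the frame of bed_mid above 0.0573333 m or y of each of core1_mid, core3_mid in the frame of bed_mid above 0.0573333 m or y of each of core1_mid, core4_mid in the frame of bed_mid above 0.0573333 m or y of each of core1_mid, core5_mid in the frame of bed_mid above 0.0573333 m or y of each of core2_mid, core3_mid in the frame of bed_mid above 0.0573333 m or y of each of core2_mid, core4_mid in the frame of bed_mid above 0.0573333 m or y of each of core2_mid, core5_mid in the frame of bed_mid above 0.0573333 m or y of each of core3_mid, core4_mid in the frame of bed_mid above 0.0573333 m or y of each of core3_mid, core5_mid in the frame of bed_mid above 0.0573333 m or y of each of core4_mid, core5_mid in the frame of bed_mid above 0.0573333 m) and ((y of core0_mid in the frame of bed_mid between -0.0573333 and 0.0573333 m and y of core1_mid in the frame of bed_mid between -0.0573333 and 0.0573333 m) or (y of core0_mid in the frame of bed_mid between -0.0573333 and 0.0573333 m and y of core2_mid in the frame of bed_mid between -0.0573333 and 0.0573333 m) or (y of core0_mid in the frame of bed_mid between -0.0573333 and 0.0573333 m and y of core3_mid in the frame of bed_mid between -0.0573333 and 0.0573333 m) or (y of core0_mid in the frame of bed_mid between -0.0573333 and 0.0573333 m and y of core4_mid in the frame of bed_mid between -0.0573333 and 0.0573333 m) or (y of core0_mid in the frame of bed_mid between -0.0573333 and 0.0573333 m and y of core5_mid in the frame of bed_mid between -0.0573333 and 0.0573333 m) or (y of core1_mid in the frame of bed_mid between -0.0573333 and 0.0573333 m and y of core2_mid in the frame of bed_mid between -0.0573333 and 0.0573333 m) or (y of core1_mid in the frame of bed_mid between -0.0573333 and 0.0573333 m and y of core3_mid in the frame of bed_mid between -0.0573333 and 0.0573333 m) or (y of core1_mid in the frame of bed_mid between -0.0573333 and 0.0573333 m and y of core4_mid in the frame of bed_mid between -0.0573333 and 0.0573333 m) or (y of core1_mid in the frame of bed_mid between -0.0573333 and 0.0573333 m and y of core5_mid in the frame of bed_mid between -0.0573333 and 0.0573333 m) or (y of core2_mid in the frame of bed_mid between -0.0573333 and 0.0573333 m and y of core3_mid in the frame of bed_mid between -0.0573333 and 0.0573333 m) or (y of core2_mid in the frame of bed_mid between -0.0573333 and 0.0573333 m and y of core4_mid in the frame of bed_mid between -0.0573333 and 0.0573333 m) or (y of core2_mid in the frame of bed_mid between -0.0573333 and 0.0573333 m and y of core5_mid in the frame of bed_mid between -0.0573333 and 0.0573333 m) or (y of core3_mid in the frame of bed_mid between -0.0573333 and 0.0573333 m and y of core4_mid in the frame of bed_mid between -0.0573333 and 0.0573333 m) or (y of core3_mid in the frame of bed_mid between -0.0573333 and 0.0573333 m and y of core5_mid in the frame of bed_mid between -0.0573333 and 0.0573333 m) or (y of core4_mid in the frame of bed_mid between -0.0573333 and 0.0573333 m and y of core5_mid in the frame of bed_mid between -0.0573333 and 0.0573333 m)) and (y of each of core0_mid, core1_mid in the frame of bed_mid below -0.0573333 m or y of each of core0_mid, core2_mid in the frame of bed_mid below -0.0573333 m or y of each of core0_mid, core3_mid in the frame of bed_mid below -0.0573333 m or y of each of core0_mid, core4_mid in the frame of bed_mid below -0.0573333 m or y of each of core0_mid, core5_mid in the frame of bed_mid below -0.0573333 m or y of each of core1_mid, core2_mid in the frame of bed_mid below -0.0573333 m or y of each of core1_mid, core3_mid in the frame of bed_mid below -0.0573333 m or y of each of core1_mid, core4_mid in the frame of bed_mid below -0.0573333 m or y of each of core1_mid, core5_mid in the frame of bed_mid below -0.0573333 m or y of each of core2_mid, core3_mid in the frame of bed_mid below -0.0573333 m or y of each of core2_mid, core4_mid in the frame of bed_mid below -0.0573333 m or y of each of core2_mid, core5_mid in the frame of bed_mid below -0.0573333 m or y of each of core3_mid, core4_mid in the frame of bed_mid below -0.0573333 m or y of each of core3_mid, core5_mid in the frame of bed_mid below -0.0573333 m or y of each of core4_mid, core5_mid in the frame of bed_mid below -0.0573333 m) and (angle between core0_mid's own z axis and vertical below 0.15 rad or angle between core0_mid's own z axis and vertical above 2.99 rad) and z of each of core0_mid, core1_mid, core2_mid, core3_mid, core4_mid, core5_mid in the frame of bed_mid below 0.025 m and x of core0_mid in the frame of bed_mid between -0.078 and 0.078 m and y of core0_mid in the frame of bed_mid between -0.172 and 0.172 m and (angle between core1_mid's own z axis and vertical below 0.15 rad or angle between core1_mid's own z axis and vertical above 2.99 rad) and x of core1_mid in the frame of bed_mid between -0.078 and 0.078 m and y of core1_mid in the frame of bed_mid between -0.172 and 0.172 m and (angle between core2_mid's own z axis and vertical below 0.15 rad or angle between core2_mid's own z axis and vertical above 2.99 rad) and x of core2_mid in the frame of bed_mid between -0.078 and 0.078 m and y of core2_mid in the frame of bed_mid between -0.172 and 0.172 m and (angle between core3_mid's own z axis and vertical below 0.15 rad or angle between core3_mid's own z axis and vertical above 2.99 rad) and x of core3_mid in the frame of bed_mid between -0.078 and 0.078 m and y of core3_mid in the frame of bed_mid between -0.172 and 0.172 m and (angle between core4_mid's own z axis and vertical below 0.15 rad or angle between core4_mid's own z axis and vertical above 2.99 rad) and x of core4_mid in the frame of bed_mid between -0.078 and 0.078 m and y of core4_mid in the frame of bed_mid between -0.172 and 0.172 m and (angle between core5_mid's own z axis and vertical below 0.15 rad or angle between core5_mid's own z axis and vertical above 2.99 rad) and x of core5_mid in the frame of bed_mid between -0.078 and 0.078 m and y of core5_mid in the frame of bed_mid between -0.172 and 0.172 m and horizontal distance between rake_tail and block_top below 0.035 m and height (world z) of rake_tail between 0.054 and 0.07 m and height (world z) of rake_tips between -0.008 and 0.008 m and angle between rake_tips's own z axis and vertical below 0.12 rad and linear speed of each of rake, core0, core1, core2, core3, core4, core5 below 0.02 m/s); the robot touches nothing.
It fails at once if the rake is pressed or rammed against the bed with more than 25 N (contact force between rake and bed above 25 N).
It fails at once if the gripper handles a transformer directly (contact force between any of the fingers, the arm and core0 above 1 N or contact force between any of the fingers, the arm and core1 above 1 N or contact force between any of the fingers, the arm and core2 above 1 N or contact force between any of the fingers, the arm and core3 above 1 N or contact force between any of the fingers, the arm and core4 above 1 N or contact force between any of the fingers, the arm and core5 above 1 N).
It fails at once if a bystander is shoved (over 20 mm) (distance of any of amber, spray, spool, slab, driver from where it was at the start of the episode above 0.02 m).
It also fails if it takes over 64 s, if anything falls off the work surface, if the arm or the gripper's body presses on something with over 40 N, if the wrist force passes 120 N, or if a joint passes its speed limit or range.

## Working session

There is one attempt and no reset: what is moved stays moved. The work goes in short steps, Python scripts to look and compute and a shell command to move; the robot and the scene stay as the last step left them, time stands still between calls to the robot, and variables do not carry over. Pictures are saved under pics/ and viewed, about 8 in all and at most 12, crops included, and the job is handed in when it is done.

```bash
ls; mkdir -p pics; cat > h.py <<'E'
import numpy as np, cv2
from plant import bot
from scipy.spatial.transform import Rotation as R
def cam(c):
    i=bot.camera_info(c); return np.array(i["camera_matrix"]),np.array(i["world_from_camera"])
def cloud(c,d):
    K,T=cam(c); v,u=np.mgrid[:480,:640]
    P=np.stack([(u-K[0,2])/K[0,0]*d,(v-K[1,2])/K[1,1]*d,d,np.ones_like(d)],-1)@T.T
    return P[...,:3]
def ray(c,uv,z):
    K,T=cam(c); r=T[:3,:3]@np.linalg.inv(K)@np.array([*uv,1.]); o=T[:3,3]
    return o+r*(z-o[2])/r[2]
def proj(c,p):
    K,T=cam(c); q=np.linalg.inv(T)@np.array([*p,1.]); q=K@q[:3]; return q[:2]/q[2]
def save(n,img,s=None): cv2.imwrite(f"pics/{n}.png",cv2.cvtColor(img,cv2.COLOR_RGB2BGR))
E
python3 - <<'E'
from h import *
o=bot.get_obs(); print(o)
for c in("top","side"):
    im,d=bot.snapshot(c); save(c+"0",im); np.save(c+"0.npy",d)
    print(c,np.round(cam(c)[1],2).tolist(),cam(c)[0][0,0])
Z={"bed":0,"bed_mid":55,"rake_grip":76,"rake_tips":0,"rake_tail":62,"block_top":62,"meter":0,"amber":0,"spray":0,"spool":0,"slab":0,"driver":10,"core0_mid":67}
for n,z in Z.items():
    for c in("top","side"):
        for r in bot.pinpoint(c,n)[:8 if 'core' in n else 2]:
            print(n,c,np.round(r["xy"],0),round(r["conf"],2),np.round(ray(c,r["xy"],z)))
E
```

```text
pics
{'t': 0.0, 'joint_pos': array([ 1.06717488,  0.62934733,  0.03845197,  1.51837285, -0.02698098,
        0.99630882, -0.02001487]), 'qd': array([-5.57160810e-04, -6.35935635e-04,  9.09873717e-04, -8.36187869e-04,
        9.96784144e-04, -4.43889806e-04,  7.75499534e-05]), 'joint_efforts': array([ 1.45738418e-04, -5.63399971e+01,  1.22628573e+00, -1.93443310e+01,
        1.10959390e-02,  1.05764242e-02,  1.22501604e-05]), 'position': array([ 275.32664455, -588.1109766 ,  230.38695846]), 'orientation': array([ 1.97933664,  0.44233363, -1.98027515]), 'contact_force': array([ 0.49539365, -0.01951723, -0.48105238]), 'torque': array([-0.02518322, -0.03794627, -0.07233912]), 'opening': 1.00088898559523}
top [[0.03, -0.98, 0.2, 242.25], [-1.0, -0.03, 0.01, 20.84], [0.0, -0.2, -0.98, 1523.17], [0.0, 0.0, 0.0, 1.0]] 555.362766504674
side [[-0.9, -0.24, 0.36, 102.35], [-0.43, 0.52, -0.74, 890.19], [-0.01, -0.82, -0.57, 730.12], [0.0, 0.0, 0.0, 1.0]] 449.9675738465491
bed top [336. 233.] 0.84 [591.  21.   0.]
bed side [301. 250.] 0.92 [586.  11.   0.]
bed_mid top [343. 231.] 0.77 [584.   2. 
[... 821 characters left out ...]
mber top [470. 289.] 0.43 [ 445. -353.    0.]
amber side [300. 241.] 0.73 [612. -28.   0.]
amber side [220. 255.] 0.68 [777. 122.   0.]
spray top [387. 174.] 0.64 [ 769. -119.    0.]
spray side [267. 212.] 0.78 [ 776. -124.    0.]
spool top [304. 310.] 0.7 [372. 103.   0.]
spool top [387. 174.] 0.31 [ 769. -119.    0.]
spool side [365. 291.] 0.96 [368.  95.   0.]
slab top [444. 195.] 0.57 [ 713. -282.    0.]
slab side [308. 193.] 0.76 [ 718. -289.    0.]
driver top [386. 303.] 0.88 [ 398. -121.   10.]
driver side [307. 190.] 0.64 [ 720. -288.   10.]
driver side [383. 241.] 0.6 [ 393. -113.   10.]
core0_mid top [289. 249.] 0.66 [527. 146.  67.]
core0_mid side [296. 262.] 0.54 [532. 137.  67.]
```

```bash
python3 - <<'E'
from h import *
o=bot.get_obs(); print(np.round(R.from_rotvec(o["orientation"]).as_matrix(),3).tolist())
a=cv2.imread("pics/top0.png")[120:340,170:500]; b=cv2.imread("pics/side0.png")[150:370,190:440]
a=cv2.resize(a,None,fx=2.4,fy=2.4,interpolation=3); b=cv2.resize(b,None,fx=2.4,fy=2.4,interpolation=3)
cv2.imwrite("pics/a0.png",a);cv2.imwrite("pics/b0.png",b)
P=cloud("top",np.load("top0.npy"))
def stat(m,n):
    p=P[m]; r=cv2.minAreaRect(p[:,:2].astype(np.float32)); print(n,m.sum(),np.round(r[0]),np.round(r[1]),round(r[2],1),np.round(np.percentile(p[:,2],[5,50,95])))
X,Y,Zz=P[...,0],P[...,1],P[...,2]
stat((abs(X-585)<130)&(abs(Y)<230)&(Zz>78)&(Zz<90),"rim")
stat((abs(X-585)<70)&(Y<40)&(Y>-150)&(Zz<75)&(Zz>35),"deck")
stat((abs(X-585)<80)&(abs(Y-120)<130)&(Zz>93),"heap>93")
stat((abs(X-500)<140)&(abs(Y-355)<80)&(Zz>82),"rakehandle")
stat((abs(X-560)<40)&(abs(Y-355)<80)&(Zz>35)&(Zz<70),"head")
stat((abs(X-410)<60)&(abs(Y-355)<60)&(Zz>52)&(Zz<70),"block")
stat((abs(X-450)<90)&(abs(Y+350)<100)&(Zz>38)&(Zz<50),"meter")
# height map of bed
for y in range(190,-40,-12):
    print(y,[int(np.median(Zz[(abs(X-x)<6)&(abs(Y-y)<6)])) if ((abs(X-x)<6)&(abs(Y-y)<6)).any() else None for x in range(495,680,12)])
E
```

```text
[[0.0, 0.424, -0.906], [0.0, -0.906, -0.424], [-1.0, 0.0, -0.0]]
rim 1784 [584.  10.] [176. 360.] 4.6 [79. 83. 88.]
deck 3440 [585. -55.] [140. 190.] 0.1 [52. 57. 63.]
heap>93 848 [589. 116.] [113. 158.] 86.2 [ 96. 103. 110.]
rakehandle 607 [490. 349.] [177.  25.] 3.1 [84. 89. 95.]
head 147 [549. 353.] [108.  54.] 86.9 [41. 53. 67.]
block 353 [434. 345.] [69. 71.] 4.3 [56. 62. 67.]
meter 1238 [ 457. -348.] [ 81. 130.] 89.4 [39. 44. 49.]
190 [0, -2, 5, 2, 83, 86, 84, 85, 85, 82, 83, 82, 82, 83, None, None]
178 [85, 72, 65, 80, 59, 61, 57, 58, 69, 73, 67, 61, 61, 78, 82, None]
166 [83, 62, 75, 75, 78, 76, 76, 72, 80, 80, 80, 80, 77, 75, 84, None]
154 [81, 75, 80, 80, 81, 81, 77, 70, 80, 81, 82, 79, 79, 74, 84, None]
142 [83, 72, 82, 81, 81, 82, 78, 72, 81, 78, 79, 80, 77, 67, 86, None]
130 [70, 71, 79, 77, 76, 77, 77, 58, 71, 72, 73, 62, 61, 62, 84, None]
118 [61, 60, 58, 58, 58, 56, 60, 58, 56, 58, 58, 61, 57, 73, 83, None]
106 [72, 61, 100, 100, 101, 101, 100, 97, 102, 103, 102, 103, 103, 77, 85, None]
94 [76, 63, 104, 105, 105, 106, 104, 95, 105, 104, 105, 106, 104, 84, 83, None]
82 [79, 70, 105, 105, 106, 106, 103, 100, 104, 104, 104, 103, 103, 83, 81, None]
70 [73, 61, 101, 102, 100, 103, 99, 92, 99, 101, 99, 98, 94, 57, 81, None]
58 [80, 61, 76, 76, 76, 75, 75, 71, 58, 58, 56, 58, 57, 58, 76, 75]
46 [61, 69, 58, 58, 57, 57, 58, 57, 58, 56, 56, 57, 57, 59, 76, None]
34 [58, 81, 55, 56, 58, 58, 56, 57, 56, 57, 56, 58, 56, 54, 75, 79]
22 [35, 79, 57, 58, 57, 56, 57, 55, 57, 57, 57, 56, 58, 56, 76, 83]
10 [5, 83, 56, 57, 58, 58, 58, 56, 56, 56, 56, 58, 58, 57, 65, 82]
-2 [16, 85, 57, 57, 57, 57, 57, 57, 58, 57, 57, 57, 58, 57, 69, 84]
-14 [6, 82, 56, 56, 57, 56, 57, 57, 54, 57, 58, 58, 59, 57, 60, 85]
-26 [1, 71, 58, 58, 59, 55, 57, 59, 55, 56, 55, 56, 57, 56, 58, 85]
-38 [0, 60, 57, 57, 58, 56, 57, 56, 56, 56, 56, 56, 56, 56, 61, 85]
```

View pics/a0.png

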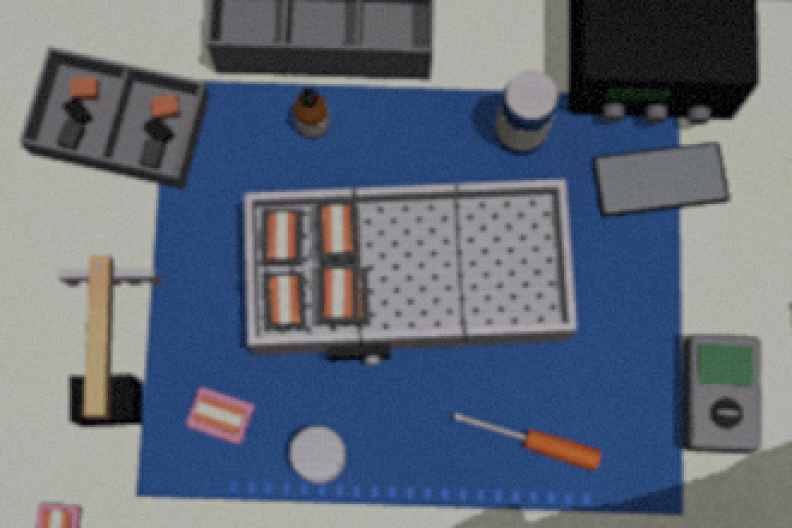

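View pics/b0.png

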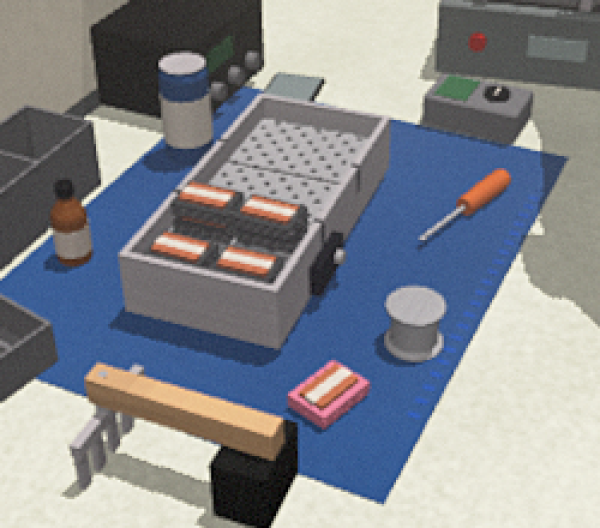

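Top view: the block and rake are on the left (handle from (100,256) to (95,418)). The bed is in the middle, turned about 5°. Four transformers show, as two rows of two: the row by the left wall is one layer, the row by the first line is two layers. The side view agrees. The pink look-alikes are off the bed.

```bash
python3 - <<'E'
from h import *
P=cloud("top",np.load("top0.npy")); X,Y,Z=P[...,0],P[...,1],P[...,2]
m=(abs(X-490)<120)&(abs(Y-350)<25)&(Z>80)&(Z<100); p=P[m]
s=np.polyfit(p[:,0],p[:,1],1); print("handle yaw",np.degrees(np.arctan(s[0])),p.mean(0),np.percentile(p[:,0],[1,99]),"y at 510",np.polyval(s,510))
m=(abs(X-560)<25)&(abs(Y-355)<75)&(Z>40)&(Z<75); p=P[m]; s=np.polyfit(p[:,1],p[:,0],1); print("head yaw",-np.degrees(np.arctan(s[0])),p.mean(0))
m=(Z>79)&(Z<90)&(Y<20)&(Y>-160)&(X>640)&(X<690);p=P[m]; s=np.polyfit(p[:,1],p[:,0],1); print("bed yaw far",-np.degrees(np.arctan(s[0])),np.polyval(s,0))
m=(Z>79)&(Z<90)&(Y<20)&(Y>-160)&(X>480)&(X<540);p=P[m]; s=np.polyfit(p[:,1],p[:,0],1); print("bed yaw near",-np.degrees(np.arctan(s[0])),np.polyval(s,0))
m=(Z>79)&(Z<90)&(Y<-145)&(Y>-190)&(X>540)&(X<660);p=P[m]; s=np.polyfit(p[:,0],p[:,1],1);print("-y wall",np.degrees(np.arctan(s[0])),np.polyval(s,595))
m=(Z>79)&(Z<90)&(Y>183)&(Y<205)&(X>530)&(X<650);p=P[m]; s=np.polyfit(p[:,0],p[:,1],1);print("+y wall",np.degrees(np.arctan(s[0])),np.polyval(s,575))
E
python3 -m inch '[[[0.225,0.39,0.02,0,0,75,1],[0.225,0.39,0.02,0,0,75,1],[0.225,0.39,0.02,0,0,75,1],[0.225,0.39,0.02,0,0,75,1],[0.225,0.39,0.02,0,0,75,1],[0.225,0.39,0.02,0,0,75,1],[0.225,0.39,0.02,0,0,75,1],[0.225,0.39,0.02,0,0,75,1],[0.225,0.39,0.02,0,0,75,1],[0.225,0.39,0.02,0,0,75,1],[0.225,0.39,0.02,0,0,75,1]]]'
```

```text
handle yaw 2.6775269178580197 [489.17128498 347.59128489  89.23432727] [402.38581671 577.4057458 ] y at 510 348.565354502579
head yaw 1.9734790381614822 [563.99175482 350.33987893  54.85954038]
bed yaw far 2.270328719341462 669.0397619073957
bed yaw near 4.4592301158453465 503.2582789284378
-y wall 4.90456361325053 -165.07690739681647
+y wall 2.706120459376857 186.77948857712923
t: 2.5
position: [501.2, -197.4, 251.5]
orientation: [1.077, 1.288, -1.076]
contact_force: [-1.1, -0.8, 0.3]
opening: 1.004
```

```bash
python3 -m inch '[[[0.01,0.546,-0.1,0,0,82.5,1],[0.01,0.546,-0.1,0,0,82.5,1],[0.01,0.546,-0.1,0,0,82.5,1],[0.01,0.546,-0.1,0,0,82.5,1],[0.01,0.546,-0.1,0,0,82.5,1],[0.01,0.546,-0.1,0,0,82.5,1],[0.01,0.546,-0.1,0,0,82.5,1],[0.01,0.546,-0.1,0,0,82.5,1],[0.01,0.546,-0.1,0,0,82.5,1],[0.01,0.546,-0.1,0,0,82.5,1],[0.01,0.546,-0.1,0,0,82.5,1],[0.01,0.546,-0.1,0,0,82.5,1]]]'
python3 -c "
from h import *
o=bot.get_obs();print(np.round(R.from_rotvec(o['orientation']).as_matrix(),3).tolist(),o['joint_pos'])"
```

```text
t: 3.7
position: [509.7, 354.5, 150.5]
orientation: [-0.037, 1.572, 0.045]
contact_force: [-1.2, 0.3, 0.7]
opening: 1.0
[[-0.002, -0.052, 0.999], [0.005, 0.999, 0.052], [-1.0, 0.005, -0.001]] [-0.26167913  0.75965962 -0.66030692  1.67014461  0.55968573  0.90671113
  0.4812376 ]
```

```bash
python3 -m inch '[[[0.001,-0.005,-0.03,0,0,-0.5,1],[0.001,-0.005,-0.06,0,0,-0.5,1],[0.001,-0.005,-0.085,0,0,-0.5,1],[0.001,-0.005,-0.092,0,0,-0.5,1],[0.001,-0.005,-0.092,0,0,-0.5,1],[0.001,-0.005,-0.092,0,0,-0.5,0],[0.001,-0.005,-0.092,0,0,-0.5,0],[0.001,-0.005,-0.092,0,0,-0.5,0],[0.001,-0.005,-0.092,0,0,-0.5,0],[0.001,-0.005,-0.092,0,0,-0.5,0],[0.001,-0.005,-0.092,0,0,-0.5,0],[0.001,-0.005,-0.092,0,0,-0.5,0]]]' 110
```

```text
t: 4.9
position: [511.2, 349.9, 59.6]
orientation: [-0.03, 1.571, 0.039]
contact_force: [-1.1, -0.8, 6.2]
opening: 0.246
```

```bash
python3 -m inch '[[[0,0,0.01,0,0,0,0],[0,0,0.03,0,0,0,0],[0,0,0.06,0,0,0,0],[0,0,0.1,0,0,0,0],[0,0,0.14,0,0,0,0],[0,0,0.15,0,0,0,0],[0,0,0.15,0,0,0,0],[0,0,0.15,0,0,0,0]]]'
python3 - <<'E'
from h import *
im,d=bot.snapshot("side"); save("s1",im[130:400,130:430]); 
print(bot.get_obs()["contact_force"],bot.get_obs()["torque"])
for n in("rake_tips","rake_grip","rake_tail"):
  for r in bot.pinpoint("side",n)[:1]: print(n,r, ray("side",r["xy"],{"rake_tips":150,"rake_grip":226,"rake_tail":212}[n]))
E
```

```text
t: 5.7
position: [510.5, 348.7, 208.0]
orientation: [-0.032, 1.573, 0.037]
contact_force: [-0.5, -0.2, -3.0]
opening: 0.242
[-0.51931871  0.33654965 -2.73792054] [-0.0652844  -0.0023394   0.00830524]
rake_tips {'xy': [230.2, 284.3], 'conf': 0.68} [562.37365515 352.55371023 150.        ]
rake_grip {'xy': [252.8, 259.2], 'conf': 0.75} [505.40610795 345.68265475 226.        ]
rake_tail {'xy': [291.1, 274.6], 'conf': 0.79} [428.08271542 340.56565535 212.        ]
```

View pics/s1.png

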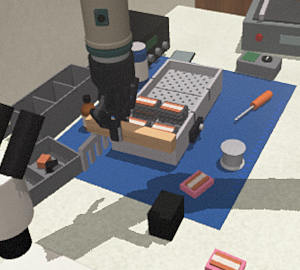

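The rake is held level and clear of the block (handle around (130,130)). I'll swing over to the empty part of the bed.

```bash
python3 -m inch '[[[0.072,-0.356,0,0,0,-88.5,0],[0.072,-0.356,0,0,0,-88.5,0],[0.072,-0.356,0,0,0,-88.5,0],[0.072,-0.356,0,0,0,-88.5,0],[0.072,-0.356,0,0,0,-88.5,0],[0.072,-0.356,0,0,0,-88.5,0],[0.072,-0.356,0,0,0,-88.5,0],[0.072,-0.356,0,0,0,-88.5,0],[0.072,-0.356,0,0,0,-88.5,0],[0.072,-0.356,0,0,0,-88.5,0],[0.072,-0.356,0,0,0,-88.5,0],[0.072,-0.356,0,0,0,-88.5,0]]]'
python3 -m inch '[[[0,0,-0.03,0,0,0,0],[0,0,-0.06,0,0,0,0],[0,0,-0.075,0,0,0,0],[0,0,-0.075,0,0,0,0],[0,0,-0.075,0,0,0,0]]]'
python3 -c "
from h import *
o=bot.get_obs();print(np.round(R.from_rotvec(o['orientation']).as_matrix(),3).tolist(),o['joint_pos'],o['contact_force'],o['torque'])"
```

```text
t: 7.1
position: [582.0, -6.6, 206.8]
orientation: [1.16, 1.242, -1.154]
contact_force: [-0.4, -0.7, -3.7]
opening: 0.24
t: 7.6
position: [582.1, -6.3, 131.7]
orientation: [1.16, 1.243, -1.153]
contact_force: [0.7, -0.2, -2.3]
opening: 0.238
[[0.002, 0.997, 0.071], [0.003, 0.071, -0.997], [-1.0, 0.002, -0.003]] [ 0.13854373  0.66843153 -0.27306012  1.80172017  0.25615707  0.70405431
 -0.20296373] [ 0.70333899 -0.21622052 -2.307886  ] [ 0.03938288  0.00718083 -0.00577076]
```

```bash
python3 -m inch '[[[0,0,-0.006,0,0,0,0],[0,0,-0.011,0,0,0,0],[0,0,-0.013,0,0,0,0],[0,0,-0.013,0,0,0,0],[0,0,-0.013,0,0,0,0]]]'; python3 -m inch '[[[0,0,-0.001,0,0,0,0],[0,0,-0.002,0,0,0,0],[0,0,-0.002,0,0,0,0],[0,0,-0.002,0,0,0,0]]]'
```

```text
t: 8.1
position: [582.2, -6.3, 118.9]
orientation: [1.16, 1.243, -1.153]
contact_force: [0.5, 0.2, -2.3]
opening: 0.24
t: 8.5
position: [582.4, -6.3, 117.0]
orientation: [1.16, 1.243, -1.153]
contact_force: [-0.0, 0.4, -2.2]
opening: 0.24
```

```bash
python3 -m inch '[[[0,0,-0.001,0,0,0,0],[0,0,-0.002,0,0,0,0],[0,0,-0.002,0,0,0,0],[0,0,-0.002,0,0,0,0]]]'
```

```text
t: 8.9
position: [582.4, -6.2, 115.1]
orientation: [1.16, 1.243, -1.153]
contact_force: [-0.3, 0.2, 0.6]
opening: 0.24
```

```bash
python3 -m inch '[[[0,0,0,0,0,0,0],[0,0,0,0,0,0,0],[0,0,0.03,0,0,0,0],[0,0,0.07,0,0,0,0],[0,0,0.075,0,0,0,0],[-0.002,0.04,0.075,0,0,0,0],[-0.004,0.09,0.075,0,0,0,0],[-0.006,0.14,0.075,0,0,0,0],[-0.008,0.186,0.075,0,0,0,0],[-0.008,0.186,0.075,0,0,0,0],[-0.008,0.186,0.075,0,0,0,0]]]'
python3 - <<'E'
from h import *
o=bot.get_obs();print(o["position"],o["contact_force"])
im,d=bot.snapshot("side"); save("s2",cv2.resize(im[170:330,200:400],None,fx=3,fy=3,interpolation=2))
for r in bot.pinpoint("side","rake_tips")[:1]: print(r,ray("side",r["xy"],131))
im,d=bot.snapshot("top")
for r in bot.pinpoint("top","rake_tips")[:1]: print(r,ray("top",r["xy"],131))
P=cloud("top",d); Z=P[...,2]; m=(abs(P[...,1]-125)<30)&(abs(P[...,0]-580)<90)&(Z>150)&(Z<190)
p=P[m]; print(m.sum()); np.save("d2.npy",d); save("t2",cv2.resize(im[180:290,250:430],None,fx=3,fy=3,interpolation=2))
E
```

```text
t: 10.0
position: [573.4, 181.4, 189.2]
orientation: [1.156, 1.245, -1.151]
contact_force: [-0.1, -1.3, -2.8]
opening: 0.237
[573.4445686  181.44167497 189.17850404] [-0.14428895 -1.34812291 -2.80316095]
{'xy': [282.3, 235.6], 'conf': 0.77} [567.81019505 134.95992017 131.        ]
0
```

View pics/s2.png

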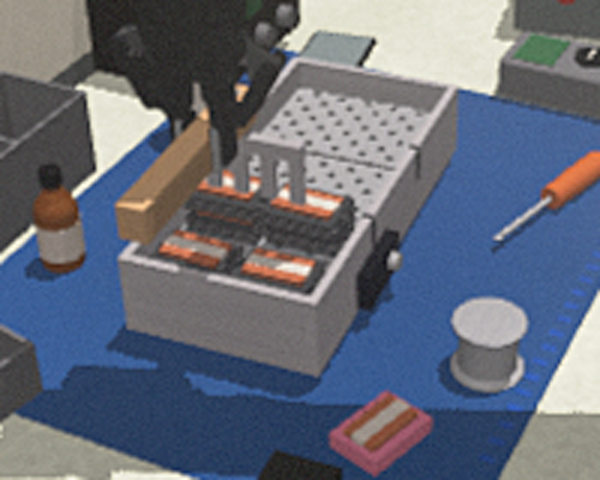

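The tines hang behind the upper pair (tips around (215..300,190), over the gap), in line with the heap. Next I lower to plate height of the upper layer and push it off.

```bash
python3 -m inch '[[[0,0,-0.02,0,0,0,0],[0,0,-0.035,0,0,0,0],[0,0,-0.039,0,0,0,0],[0,0,-0.039,0,0,0,0]]]'; python3 -m inch '[[[0.001,-0.01,0,0,0,0,0],[0.001,-0.018,0,0,0,0,0],[0.002,-0.026,0,0,0,0,0],[0.002,-0.034,0,0,0,0,0],[0.003,-0.042,0,0,0,0,0],[0.004,-0.05,0,0,0,0,0]]]';  python3 - <<'E'
from h import *
im,d=bot.snapshot("side"); save("s3",cv2.resize(im[170:310,210:390],None,fx=3,fy=3,interpolation=2))
E
```

```text
t: 10.6
position: [574.5, 176.4, 150.1]
orientation: [1.161, 1.241, -1.158]
contact_force: [-0.7, 0.1, -2.0]
opening: 0.239
t: 11.2
position: [578.5, 124.9, 150.1]
orientation: [1.16, 1.24, -1.159]
contact_force: [-0.6, 0.1, -2.0]
opening: 0.239
```

View pics/s3.png

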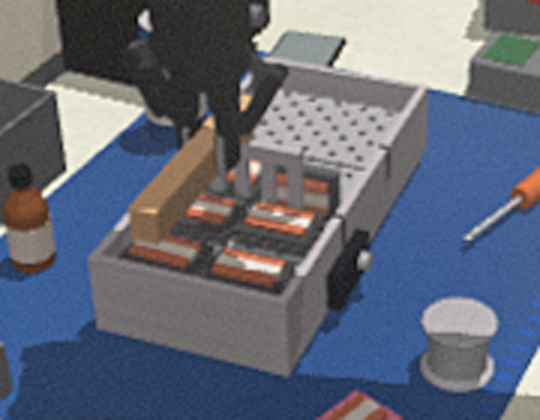

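The upper pair is sliding off as planned (tines around (220..295,185)) while the lower pair stays put. Keep going.

```bash
python3 -m inch '[[[0.001,-0.008,0,0,0,0,0],[0.001,-0.016,0,0,0,0,0],[0.002,-0.024,0,0,0,0,0],[0.002,-0.032,0,0,0,0,0],[0.003,-0.04,0,0,0,0,0],[0.003,-0.048,0,0,0,0,0],[0.003,-0.048,0,0,0,0,0],[0.003,-0.048,0,0,0,0,0]]]';  python3 - <<'E'
from h import *
im,d=bot.snapshot("side"); save("s4",cv2.resize(im[170:310,210:390],None,fx=3,fy=3,interpolation=2))
K=cloud("side",d); X,Y,Z=K[...,0],K[...,1],K[...,2]
for y in range(110,-60,-8):
    r=[]
    for x in range(519,655,12):
        m=(abs(X-x)<6)&(abs(Y-y)<5); r.append(int(np.median(Z[m])) if m.sum()>2 else None)
    print(y,r)
E
```

```text
t: 12.05
position: [581.8, 74.8, 150.0]
orientation: [1.161, 1.238, -1.162]
contact_force: [0.3, 0.8, -2.3]
opening: 0.243
110 [None, 502, 511, 509, 388, 368, 359, 347, 73, 75, 76, 68]
102 [502, 519, 525, 373, 342, 179, 131, 351, 303, 81, 79, 70]
94 [536, 535, 382, 375, 227, 79, 230, 231, 255, 222, 238, 75]
86 [580, 248, 356, 269, 205, 240, 217, 201, 220, 231, 244, 77]
78 [600, 252, 367, 215, 180, 179, 183, 81, 203, 231, 248, None]
70 [249, 254, 361, 182, 203, 77, 184, 199, 208, 216, 249, None]
62 [83, 612, 359, 324, 217, 76, 181, 544, 534, 525, None, None]
54 [77, 77, 267, 335, None, None, 180, 547, None, None, None, None]
46 [None, None, None, None, None, None, 119, 553, None, 60, 59, None]
38 [None, None, None, None, None, 156, 71, 69, 69, 67, 59, None]
30 [58, 59, 58, 58, 64, 134, 75, 78, 77, 76, 58, None]
22 [67, 101, 107, 106, 111, 109, 84, 93, 83, 80, None, None]
14 [72, 81, 81, 79, 77, 99, 76, 83, 82, 81, None, None]
6 [77, 81, 81, 82, 81, 77, 72, None, 81, None, None, None]
-2 [78, 81, None, None, 81, None, 74, None, 81, None, None, None]
-10 [77, 81, 81, None, 81, None, 75, None, None, None, None, None]
-18 [76, 81, 81, None, None, None, None, None, None, None, None, None]
-26 [75, None, None, None, None, None, None, None, None, None, None, None]
-34 [None, None, None, None, None, None, None, 59, None, None, None, None]
-42 [None, None, None, None, None, None, None, 59, 58, None, 58, None]
-50 [None, 58, None, None, None, None, None, None, 58, None, 57, None]
-58 [None, 58, 58, 58, 58, None, 57, None, 57, None, None, None]
```

View pics/s4.png

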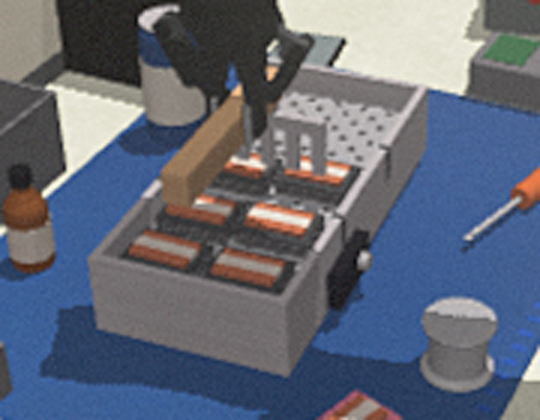

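Both upper transformers have dropped flat ahead of the tines (plates around (240,180) and (320,175)). I'll back off and measure the gaps from above.

```bash
python3 -m inch '[[[0,0,0.03,0,0,0,0],[0,0.01,0.07,0,0,0,0],[0,0.06,0.1,0,0,0,0],[0,0.11,0.1,0,0,0,0],[0,0.16,0.1,0,0,0,0],[0,0.21,0.1,0,0,0,0],[0,0.21,0.1,0,0,0,0],[0,0.21,0.1,0,0,0,0]]]';  cat > look.py <<'E'
import sys
from h import *
n=sys.argv[1]
im,d=bot.snapshot("top"); np.save(n+".npy",d)
# rectify onto bed frame at plate height, z=72; 2 px/mm
th=np.radians(4); c=np.array([586,11.]); ux=np.array([np.cos(th),np.sin(th)]); uy=np.array([-np.sin(th),np.cos(th)])
def w(bx,by): return c+bx*ux+by*uy
src=[];dst=[]
for bx,by in((-90,-190),(90,-190),(90,190),(-90,190)):
    p=w(bx,by); src.append(proj("top",[*p,72])); dst.append([(190-by)*2,(90-bx)*2])
H=cv2.getPerspectiveTransform(np.float32(src),np.float32(dst))
o=cv2.warpPerspective(im,H,(760,360),flags=2)
for by in range(-180,181,20): cv2.putText(o,str(by),((190-by)*2-12,356),0,.35,(255,255,0),1); cv2.line(o,((190-by)*2,340),((190-by)*2,346),(255,255,0),1)
for bx in range(-80,81,20): cv2.putText(o,str(bx),(0,(90-bx)*2),0,.35,(255,0,255),1)
save(n,o)
s=set()
for r in bot.pinpoint("top","core0_mid"):
    p=ray("top",r["xy"],69)[:2]-c; print(round(r["conf"],2),np.round([p@ux,p@uy]))
for r in bot.masks_of("top","core0_mid"):
    print("box",round(r["conf"],2),np.round([(ray("top",r["box"][:2],69)[:2]-c)@ux,(ray("top",r["box"][:2],69)[:2]-c)@uy]),r["mask"].sum())
E
python3 look.py t5
```

```text
t: 12.9
position: [580.2, 289.2, 249.7]
orientation: [1.157, 1.243, -1.156]
contact_force: [0.3, -1.7, -2.7]
opening: 0.237
0.69 [-46. 133.]
box 0.6 [-36. 137.] 364
```

View pics/t5.png

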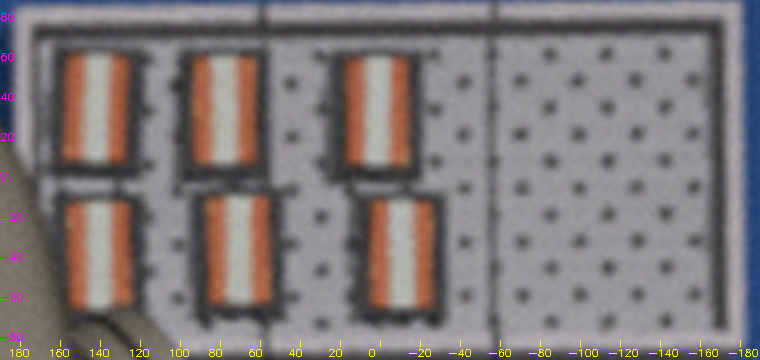

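The corrected top view shows six flat transformers, in bed y: row 1 at 142, row 2 at 76 and 70 (tail edge at 100, front edge at 46), row 3 at 0 and -12 (tail edge at 25). Next I put the tines in the 25..46 gap and push row 3 to about -105.

```bash
python3 -m inch '[[[-0.001,-0.045,-0.02,0,0,0,0],[-0.002,-0.09,-0.05,0,0,0,0],[-0.003,-0.135,-0.06,0,0,0,0],[-0.0035,-0.18,-0.06,0,0,0,0],[-0.0035,-0.189,-0.06,0,0,0,0],[-0.0035,-0.189,-0.06,0,0,0,0],[-0.0035,-0.189,-0.09,0,0,0,0],[-0.0035,-0.189,-0.12,0,0,0,0],[-0.0035,-0.189,-0.13,0,0,0,0],[-0.0035,-0.189,-0.13,0,0,0,0]]]'; python3 -m inch '[[[0,0,-0.001,0,0,0,0],[0,0,-0.0025,0,0,0,0],[0,0,-0.0035,0,0,0,0],[0,0,-0.0035,0,0,0,0],[0,0,-0.0035,0,0,0,0]]]'
```

```text
t: 14.05
position: [577.8, 94.9, 118.8]
orientation: [1.159, 1.239, -1.165]
contact_force: [-0.9, -0.4, -2.5]
opening: 0.242
t: 14.55
position: [578.6, 95.2, 116.0]
orientation: [1.16, 1.238, -1.163]
contact_force: [-0.1, 0.2, -0.3]
opening: 0.239
```

```bash
python3 -m inch '[[[0.001,-0.01,0,0,0,0,0],[0.0015,-0.02,0,0,0,0,0],[0.002,-0.03,0,0,0,0,0],[0.003,-0.04,0,0,0,0,0],[0.0035,-0.05,0,0,0,0,0],[0.004,-0.06,0,0,0,0,0],[0.005,-0.07,0,0,0,0,0],[0.0055,-0.08,0,0,0,0,0],[0.006,-0.09,0,0,0,0,0],[0.007,-0.1,0,0,0,0,0],[0.008,-0.11,0,0,0,0,0],[0.008,-0.11,0,0,0,0,0]]]'; python3 -m inch '[[[0,0.002,0,0,0,0,0],[0,0.004,0.02,0,0,0,0],[0,0.004,0.06,0,0,0,0],[0,0.04,0.1,0,0,0,0],[-0.003,0.09,0.12,0,0,0,0],[-0.006,0.14,0.12,0,0,0,0],[-0.009,0.19,0.12,0,0,0,0],[-0.011,0.24,0.12,0,0,0,0],[-0.013,0.29,0.12,0,0,0,0],[-0.013,0.29,0.12,0,0,0,0]]]'; python3 look.py t6
```

```text
t: 15.75
position: [586.7, -17.9, 115.9]
orientation: [1.16, 1.235, -1.166]
contact_force: [0.1, -1.0, -1.2]
opening: 0.241
t: 16.75
position: [570.2, 282.2, 235.8]
orientation: [1.156, 1.246, -1.156]
contact_force: [-1.4, 0.2, -1.9]
opening: 0.241
0.77 [-44. 140.]
box 0.56 [-34. 128.] 280
```

View pics/t6.png

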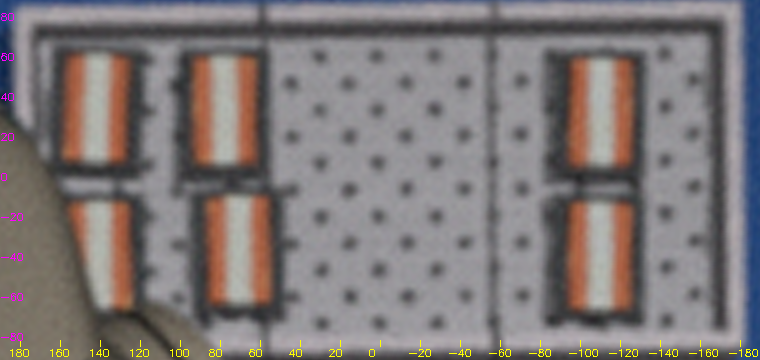

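Row 3 is now at y = -111, flat and well inside its third. Next is row 2, through the 100..118 gap. I'll hover first and correct the position.

```bash
python3 -m inch '[[[0.001,-0.03,-0.02,0,0,0,0],[0.002,-0.07,-0.04,0,0,0,0],[0.002,-0.1,-0.055,0,0,0,0],[0.002,-0.107,-0.06,0,0,0,0],[0.002,-0.107,-0.06,0,0,0,0],[0.002,-0.107,-0.06,0,0,0,0],[0.002,-0.107,-0.06,0,0,0,0]]]'; python3 -m inch '[[[0,0,0,0,0,0,0],[0,0,0,0,0,0,0]]]'; python3 - <<'E'
from h import *
o=bot.get_obs(); M=R.from_rotvec(o["orientation"]).as_matrix(); print(np.round(o["position"],1),M[:,2],M[:,0])
t=o["position"]+55.5*M[:,2]; p=t[:2]-[586,11]; th=np.radians(4); print("tip bed",p@[np.cos(th),np.sin(th)],p@[-np.sin(th),np.cos(th)])
E
```

```text
t: 17.6
position: [575.4, 166.6, 176.1]
orientation: [1.158, 1.236, -1.164]
contact_force: [-0.0, 0.2, -2.8]
opening: 0.242
t: 17.8
position: [575.5, 168.0, 176.6]
orientation: [1.158, 1.237, -1.161]
contact_force: [-0.3, 0.0, -2.4]
opening: 0.239
[575.5 168.  176.6] [ 0.0665035  -0.997779    0.00378782] [ 9.41546641e-04 -3.73346304e-03 -9.99992587e-01]
tip bed 0.308276411181829 101.83398546587566
```

```bash
python3 -m inch '[[[-0.002,0.007,0,0,0,0,0],[-0.002,0.0075,0,0,0,0,0],[-0.002,0.0075,0,0,0,0,0],[-0.002,0.0075,0,0,0,0,0]]]'; python3 - <<'E'
from h import *
im,d=bot.snapshot("side"); save("s7",cv2.resize(im[180:300,220:370],None,fx=4,fy=4,interpolation=2))
E
```

```text
t: 18.2
position: [573.5, 175.5, 176.6]
orientation: [1.157, 1.237, -1.161]
contact_force: [-0.5, -0.9, -2.3]
opening: 0.239
```

View pics/s7.png

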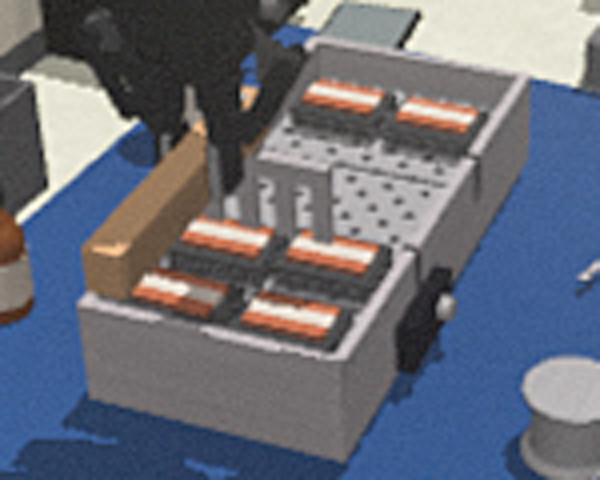

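The tines are above row 2's tail edge, about 35 mm up, which fits landing in the gap. I'll descend guarded.

```bash
python3 -m inch '[[[0,0,-0.015,0,0,0,0],[0,0,-0.03,0,0,0,0],[0,0,-0.035,0,0,0,0],[0,0,-0.038,0,0,0,0],[0,0,-0.041,0,0,0,0],[0,0,-0.041,0,0,0,0],[0,0,-0.041,0,0,0,0]]]'
```

```text
t: 18.95
position: [573.8, 175.5, 136.0]
orientation: [1.158, 1.236, -1.161]
contact_force: [0.4, 0.1, -1.6]
opening: 0.239
```

```bash
python3 -m inch '[[[0,0,-0.002,0,0,0,0],[0,0,-0.004,0,0,0,0],[0,0,-0.005,0,0,0,0],[0,0,-0.005,0,0,0,0]]]'
```

```text
t: 19.35
position: [573.7, 175.4, 130.8]
orientation: [1.158, 1.236, -1.161]
contact_force: [-0.3, -1.0, -2.8]
opening: 0.238
```

Free in the gap. Down to the deck by feel.

```bash
python3 -m inch '[[[0,0,-0.005,0,0,0,0],[0,0,-0.01,0,0,0,0],[0,0,-0.012,0,0,0,0],[0,0,-0.0135,0,0,0,0],[0,0,-0.0145,0,0,0,0],[0,0,-0.0145,0,0,0,0],[0,0,-0.0145,0,0,0,0]]]'
```

```text
t: 20.05
position: [573.8, 175.4, 116.5]
orientation: [1.158, 1.236, -1.161]
contact_force: [-0.6, 0.6, -1.7]
opening: 0.243
```

```bash
python3 -m inch '[[[0.001,-0.008,0,0,0,0,0],[0.001,-0.016,0,0,0,0,0],[0.002,-0.025,0,0,0,0,0],[0.002,-0.034,0,0,0,0,0],[0.003,-0.043,0,0,0,0,0],[0.004,-0.052,0,0,0,0,0],[0.004,-0.061,0,0,0,0,0],[0.005,-0.07,0,0,0,0,0],[0.006,-0.079,0,0,0,0,0],[0.006,-0.085,0,0,0,0,0],[0.006,-0.085,0,0,0,0,0]]]'; python3 -m inch '[[[0,0.003,0,0,0,0,0],[0,0.004,0.02,0,0,0,0],[0,0.004,0.06,0,0,0,0],[0,0.04,0.1,0,0,0,0],[-0.003,0.09,0.11,0,0,0,0],[-0.006,0.14,0.11,0,0,0,0],[-0.009,0.19,0.11,0,0,0,0],[-0.03,0.24,0.11,0,0,0,0],[-0.06,0.257,0.11,0,0,0,0],[-0.066,0.257,0.11,0,0,0,0],[-0.066,0.257,0.11,0,0,0,0]]]'; python3 look.py t8
```

```text
t: 21.15
position: [579.9, 88.3, 116.4]
orientation: [1.158, 1.234, -1.163]
contact_force: [-0.6, -0.2, -1.1]
opening: 0.243
t: 22.25
position: [511.4, 346.7, 226.1]
orientation: [1.153, 1.237, -1.161]
contact_force: [1.0, -0.5, -2.6]
opening: 0.238
0.77 [-47. 140.]
box 0.67 [-45. 132.] 406
box 0.42 [ -37. -113.] 432
```

View pics/t8.png

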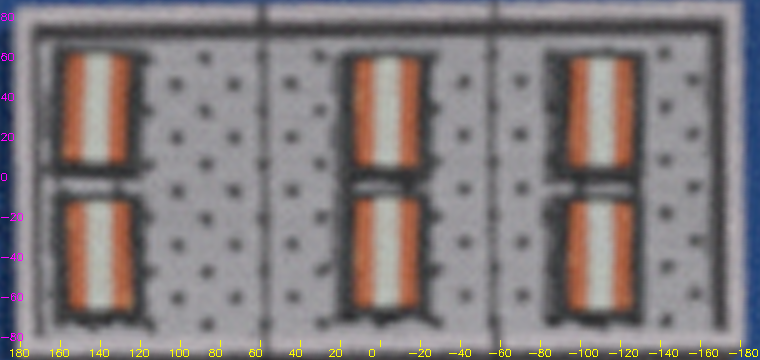

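All six lie flat, two per third (y = 140, -4, -111). Now the rake goes back.

```bash
python3 -m inch '[[[0,0.003,0,0,0,88.5,0],[0,0.003,0,0,0,88.5,0],[0,0.003,0,0,0,88.5,0],[0,0.003,0,0,0,88.5,0],[0,0.003,0,0,0,88.5,0],[0,0.003,0,0,0,88.5,0],[0,0.003,0,0,0,88.5,0],[0,0.003,0,0,0,88.5,0],[0,0.003,0,0,0,88.5,0],[0,0.003,0,0,0,88.5,0],[0,0.003,0,0,0,88.5,0],[0,0.003,0,0,0,88.5,0]]]'; python3 -m inch '[[[0,0,-0.03,0,0,0,0],[0,0,-0.07,0,0,0,0],[0,0,-0.11,0,0,0,0],[0,0,-0.13,0,0,0,0],[0,0,-0.13,0,0,0,0],[0,0,-0.13,0,0,0,0]]]'; python3 - <<'E'
from h import *
o=bot.get_obs(); M=R.from_rotvec(o["orientation"]).as_matrix(); M0=R.from_rotvec([-0.03,1.571,0.039]).as_matrix()
print(np.round(o["position"],1),M[:,2],M0[:,2],np.degrees((R.from_matrix(M0)*R.from_matrix(M).inv()).as_rotvec()))
E
```

```text
t: 23.6
position: [516.7, 344.7, 225.7]
orientation: [-0.025, 1.564, 0.026]
contact_force: [-0.5, -0.3, -1.8]
opening: 0.237
t: 24.2
position: [517.6, 344.6, 96.1]
orientation: [-0.023, 1.563, 0.025]
contact_force: [-0.3, 0.7, -1.5]
opening: 0.243
[517.6 344.6  96.1] [0.9995091  0.03045709 0.00734393] [ 9.99035360e-01  4.39115293e-02 -3.57738519e-04] [0.2562605  0.45112078 0.77232266]
```

```bash
python3 -m inch '[[[-0.006,0.005,-0.01,0.2,0.5,0.7,0],[-0.006,0.005,-0.02,0.2,0.5,0.7,0],[-0.006,0.005,-0.03,0.2,0.5,0.7,0],[-0.006,0.005,-0.033,0.2,0.5,0.7,0],[-0.006,0.005,-0.033,0.2,0.5,0.7,0]]]'; python3 -m inch '[[[0,0,-0.001,0,0,0,0],[0,0,-0.002,0,0,0,0],[0,0,-0.003,0,0,0,0],[0,0,-0.003,0,0,0,0],[0,0,-0.003,0,0,0,0]]]'
```

```text
t: 24.7
position: [511.3, 349.2, 62.4]
orientation: [-0.031, 1.573, 0.037]
contact_force: [-0.5, 0.5, -2.4]
opening: 0.236
t: 25.2
position: [511.5, 349.3, 59.6]
orientation: [-0.03, 1.572, 0.037]
contact_force: [-0.5, 0.1, -1.5]
opening: 0.241
```

```bash
python3 -m inch '[[[0,0,-0.0005,0,0,0,0],[0,0,-0.0005,0,0,0,0.4],[0,0,-0.0005,0,0,0,0.7],[0,0,-0.0005,0,0,0,1],[0,0,-0.0005,0,0,0,1],[0,0,-0.0005,0,0,0,1],[0,0,-0.0005,0,0,0,1],[0,0,-0.0005,0,0,0,1]]]'; python3 -m inch '[[[0,0,0.01,0,0,0,1],[0,0,0.03,0,0,0,1],[0,0,0.07,0,0,0,1],[0,0,0.12,0,0,0,1],[0,0,0.17,0,0,0,1],[0,0,0.22,0,0,0,1],[0,0,0.25,0,0,0,1],[0,0,0.25,0,0,0,1],[0,0,0.25,0,0,0,1]]]'
python3 - <<'E'
from h import *
im,d=bot.snapshot("side"); save("s9",cv2.resize(im[150:400,180:430],None,fx=2.3,fy=2.3,interpolation=2))
for n,z in (("rake_tips",0),("rake_tail",62),("block_top",62)):
  for r in bot.pinpoint("side",n)[:1]: print(n,round(r["conf"],2), np.round(ray("side",r["xy"],z)))
P=cloud("side",d); X,Y,Z=P[...,0],P[...,1],P[...,2]
for x in range(410,575,20):
    m=(abs(X-x)<8)&(abs(Y-350)<14)&(Z>70)&(Z<110); print(x,m.sum(),np.round(np.percentile(Z[m],80),1) if m.any() else None)
E
```

```text
t: 26.0
position: [511.5, 349.3, 59.1]
orientation: [-0.03, 1.572, 0.037]
contact_force: [0.1, -0.5, 0.9]
opening: 0.998
t: 26.9
position: [511.4, 349.2, 310.0]
orientation: [-0.03, 1.571, 0.037]
contact_force: [0.8, -0.8, -0.5]
opening: 1.0
rake_tips 0.73 [560. 356.   0.]
rake_tail 0.79 [430. 340.  62.]
block_top 0.62 [421. 346.  62.]
410 125 90.5
430 116 90.7
450 117 90.6
470 120 90.7
490 107 91.1
510 106 90.6
530 106 90.7
550 102 90.6
570 95 90.8
```

View pics/s9.png

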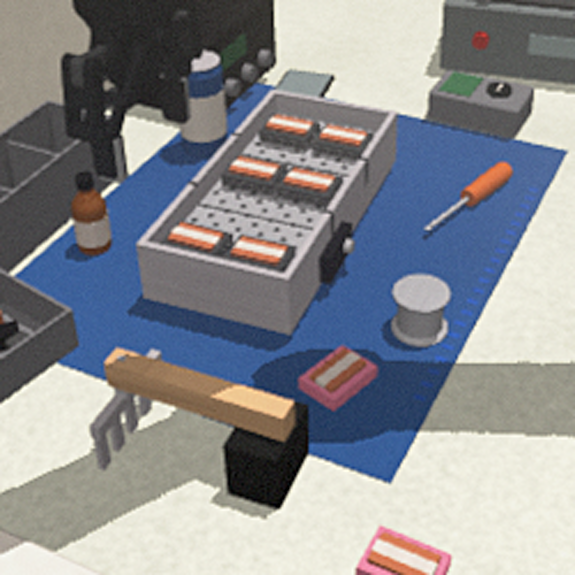

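The rake lies level (top of the handle at 90.6 mm all along) with its tail on the block at (290,410) and its tines on the bench. The gripper is clear, the six transformers lie flat two by two, and the bystanders stand as before.

```bash
python3 -c "
from plant import bot
print(bot.sign_off())"
```

```text
the job is handed in; nothing more can be done
None
```

The job is done and handed in at about 27 s of the 64 s allowed; the interface gave no verdict.

**What I did:**
- I lifted the rake and felt for the deck on the empty part of the bed, resting on it with about 3 N.
- I pushed the upper pair of transformers off the heap and raked them to the −y third, at y ≈ −111 mm.
- I raked the pair that had been under them to the middle third, at y ≈ −4 mm. The last pair stayed where it was in the +y third, at y ≈ +140 mm.
- I set the rake back in its starting pose, let go and raised the gripper clear.

**Last checks:**
- **Transformers:** the top and side pictures show all six flat and unstacked, two in each third. The nearest to a marked line is about 53 mm away.
- **Rake:** it lies level, with the handle top at 90.6 mm all along. The network placed its tail about 11 mm from the block's middle (limit 35 mm).
- **Forces:** readings at the end of each move showed about 1–3 N on the deck while raking; I did not record the peaks in between.
- **Bystanders:** they look unmoved in the pictures, but I did not measure them again.

**Disagreements:** the network found only one or two of the six transformers per top picture, so I read their positions off the corrected top view instead. Its rake-tip estimates also varied by several millimetres, so I set the tip offset from where the tines had pushed the transformers.

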